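Swing the serving board home under the bridge shelf

ROBOT

A 6-joint arm with a two-finger parallel gripper is mounted at the origin on a cart in front of the work surface, level with it; the furniture and walls round the work are solid. World frame = base frame: x ahead of the robot, y to its left, z up, the work surface at z = 0. Lengths are in m, angles in rad, forces in N, time in s.
With the tool pointing down it reaches from about 0.35 to 0.85 m from the base axis. Payload 8.1 kg.
Tool frame: the origin (TCP) lies at the very end of the fingers, on their centre line; the grasp point (between the pads) lies 19 mm behind it (robot.grip_depth is the distance from the TCP to the grasp point, in m); z points along the fingers, y is the line along which they close (so a half turn about z gives the same grasp; the last joint's range is limited). The gripper opens to 93 mm and grips with 3 to 60 N. Pads are 15 mm wide; open, the fingers measure 128 mm over their backs; the gripper's body (75 mm by 188 mm) begins 65 mm behind the grasp point.
Start: joints at [1.04, 0.13, 1.488, -0, 1.523, -0.085], TCP at [0.259, 0.541, 0.219] pointing down, gripper open.
Joint ranges: [-2.96, 2.96], [-0.89, 2.26], [0.02, 2.5], [-1.34, 4.48], [0, 2.73], [-2.66, 2.66]. Speed limits (rad/s): [2.39, 2.39, 2.79, 3.14, 3.14, 3.14].

INTERFACE

Orientations are given as a rotation vector (axis times angle).
In Python, from plant import robot gives the robot as it stands. The module is installed in compiled form; this text tells all that it offers.
- The arm moves only by the shell command python3 -m jog 'ROWS' [FORCE]. ROWS is JSON, a list that holds one entry, the list of rows, each a list of 7 numbers: the turn, a rotation vector about the tool's x, y, z in degrees, then the shift along the tool's x, y, z in cm, then the finger opening in cm, from 0 to 9.3. A call has 1 to 5 rows; each row shifts and turns the commanded pose from where the row before left it, along the tool's axes as they then stand; what a row does not reach is not made up. A row lasts 1/12 s, in which the tool goes at most 41.7 mm and 7.16 degrees, less where a joint would pass 70% of its speed; a pose out of reach is approached as far as the arm can. A call is refused whole if a number of a shift passes 4.17 or a number of a turn 7.16, either way. A call with a gripper value outside its range is refused whole. The fingers move at their own pace and stop on an object; FORCE is the grip in N (left out, the last holds). Time passes only in rows, so rows that do not move let the fingers close. It gives the time, the measured TCP pose, the force and the opening at its end, in the units of the state.
- robot.read_state(): the state, without advancing time (a new reading comes with each control period).
- robot.read_camera(name): name is "scene" or "top" or "wrist"; returns a dict with "img" (384x512x3 uint8, red, green, blue), "fx", "fy", "cx", "cy" (pixels), "extrinsics" (4x4, takes a point from camera to world coordinates). Camera axes: x right, y up, looking along -z (the intrinsics and any distortion apply to the point x, -y, -z); pixel columns grow to the right and rows downward; lengths in m; the calibration is good to about 2 mm. A picture is of the moment at which its call begins. There is no depth.
- robot.close_job(): hands the job in, once; it reports no verdict.
Trained networks look in a picture, given as the dict that the camera call returned (one of the last four; its "shot" number tells which), for a name from the list of things; names that differ only in an ending like _2 or _b are one class to them, and where a whole thing is asked for, a point or a joint stands for the part that bears it (a point fixed in the world has none). Each returns a list of dicts, best first, with "confidence" (0 to 1); they miss things now and then, are a little off and sometimes report something else, mostly with a low value. They report only what shows in the picture. A call takes as long as a camera call.
- robot.masks_of(picture, label): "pixels" (384x512 bool, what is visible of it) and "point" ([column, row] in pixels, amid what is visible of it).
- robot.pinpoint(picture, label): "point" ([column, row] in pixels: a listed point, or the origin of a listed thing).
The state is a dict: "t": time; "q": joint angles; "dq": joint speeds; "joint_torque": joint torques, N m; "tool_pos": TCP position; "orientation": TCP orientation; "force": force on the tool from outside, world axes, zero at the start; "wrist_torque": the same for the moment, N m; "opening": finger opening in m.
Only numpy, scipy, OpenCV 4.12 (cv2) and the standard library are available. Lean on these libraries where they do the work, as an engineer would, in place of code of your own. Each camera call takes 0.05 s, during which the arm holds its last target. There are 200 camera calls.

TASK

Put the slotted serving board away under the bridge shelf. First push on its free end, along the board, until the bottom of its slot is felt to bear on the steel pivot pin; then push on its near long side so that it swings round the pin, staying fully on the pin, until its back edge lies flush on the rubber stop, and press it there for a moment with a firm but gentle push of about 10 N, never hard. Leave the board flat in its place, do not bump the shelf, and leave the salt shaker, mug and honey jar where they stand.

Things in the scene. Friction and masses are not known exactly. Their poses are not given: they have to be found in the camera images.
- shelf: bridge shelf, fixed, open at the front; jars, a tin and garlic stand at the back of its top. Origin on the worktop on the axis of the pivot pin; x to the back, y to the left along the shelf, z up. Four steel legs 16 mm thick stand at x -95 and 105 and y -80 and 350 mm. The board is home when its axes are parallel to these
- shelf_front (a point): middle of the lower front edge of the shelf's wooden top. The top is 240 mm deep (x -115 to 125) and 470 mm long (y -100 to 370 mm in the shelf's frame), underside 220 mm and top 236 mm above the worktop. The near edge of the stowed board lies 50 mm behind this front edge, so a tool has to reach in under it tilted
- pin_axis (a point): upright fixed steel pin, 16 mm in diameter, 50 mm high with a slightly wider head (21 mm, above 44 mm height); this point is on its axis, 15 mm above the worktop
- board: loose wooden serving board lying flat, 130 mm wide (x), 271 mm long (y), 30 mm thick, 0.3 to 0.6 kg. Its right end has an open slot 24 mm wide, mid-width, with a flat bottom; the pin stands in it, at first some 12 mm short of the bottom. Origin on the underside where the pin axis lies once fully in the slot (slot bottom 8 mm from it to +y). x points to the back edge, y to the free end
- board_end (a point): middle of the board's free end, half-way up: y = 235 mm from the board's origin (the slotted end is at y = -36). At the start this end is swung out towards the robot, the board being turned 45 to 65 degrees anticlockwise (from above) from the shelf's direction; it slides on the worktop with a friction of a few newtons
- board_near (a point): point on the board's near long edge (x = -65 mm), half-way up, 190 mm from the origin along the board: a good place to push, opposite the stop when home. The back edge is at x = +65 mm
- stop: fixed stop block under the shelf, red with a black rubber face, 30 mm wide, 28 mm high at the face; rigid under the rubber; its origin is the same point as the shelf's origin
- stop_face (a point): centre of the rubber face that the board's back edge is pressed on, 15 mm above the worktop; at x = 65, y = 190 mm in the shelf's frame, face towards -x
- salt_shaker_mid (a point): loose salt shaker, 44 mm in diameter, 90 mm high; point half-way up. Leave alone
- mug_mid (a point): loose white mug, 97 mm high, about 80 mm in diameter plus handle; point near its middle, about half-way up. Leave alone
- honey_jar_mid (a point): loose honey jar with red lid, 60 mm in diameter, 86 mm high; point half-way up. Leave alone

How it is judged:
By the outcome, as a careful person would: the job done as asked, in the order asked, and still so for the second after the job is handed in, with the robot touching nothing.
It also fails if it takes over 48 s, if anything falls off the work surface, if the arm or the gripper's body presses on something with over 40 N, if the wrist force passes 120 N, or if a joint passes its speed limit or range.

## Working session

There is one attempt and no reset: what is moved stays moved. The work goes in short steps, Python scripts to look and compute and a shell command to move; the robot and the scene stay as the last step left them, time stands still between calls to the robot, and variables do not carry over. Pictures are saved under pics/ and viewed, on a budget of 10 in all, crops included, one or two more only if the job needs it, and the job is handed in when it is done.

```bash
mkdir -p pics; cat > h.py <<'E'
import numpy as np, cv2
from plant import robot
from scipy.spatial.transform import Rotation as R
def ray(p,px):
    E=np.array(p["extrinsics"]);d=np.array([(px[0]-p["cx"])/p["fx"],-(px[1]-p["cy"])/p["fy"],-1.])
    return E[:3,3],E[:3,:3]@d
def atz(p,px,z):
    o,d=ray(p,px);return o+d*(z-o[2])/d[2]
def proj(p,X):
    E=np.array(p["extrinsics"]);c=E[:3,:3].T@(np.array(X)-E[:3,3])
    return np.array([p["cx"]+p["fx"]*c[0]/-c[2],p["cy"]-p["fy"]*c[1]/-c[2]])
def tri(obs):
    A=np.zeros((3,3));b=np.zeros(3)
    for p,px in obs:
        o,d=ray(p,px);d=d/np.linalg.norm(d);M=np.eye(3)-np.outer(d,d);A+=M;b+=M@o
    return np.linalg.solve(A,b)
def st():
    s=robot.read_state();print(round(s["t"],2),np.round(s["tool_pos"],4),np.round(s["orientation"],3),"F",np.round(s["force"],1),"T",np.round(s["wrist_torque"],2),"q",np.round(s["q"],2),s["opening"]);return s
E
python3 - <<'E'
from h import *
st()
ps={n:robot.read_camera(n) for n in("scene","top")}
for n,p in ps.items():
    print(n,p.keys(),np.round(p["extrinsics"],3).tolist(),p["fx"],p["cx"],p["cy"],{k:p[k] for k in p if 'dist' in k})
    cv2.imwrite(f"pics/{n}0.png",p["img"][:,:,::-1])
Z={"shelf":0,"shelf_front":.22,"pin_axis":.015,"board":0,"board_end":.015,"board_near":.015,"stop":0,"stop_face":.015,"salt_shaker_mid":.045,"mug_mid":.048,"honey_jar_mid":.043}
for l,z in Z.items():
    for n,p in ps.items():
        for r in robot.pinpoint(p,l)[:2]: print(l,n,round(r["confidence"],2),np.round(r["point"],1),np.round(atz(p,r["point"],z),4))
E
cd pics; python3 -c "
import cv2,numpy as np
cv2.imwrite('both0.png',cv2.resize(np.vstack([cv2.imread('scene0.png'),cv2.imread('top0.png')]),None,fx=.78,fy=.78))"
```

```text
0.0 [0.2584 0.5409 0.2176] [-6.940e-01 -3.063e+00  3.000e-03] F [ 0.5  0.4 -0.3] T [ 0.02  0.04 -0.01] q [ 1.04  0.13  1.49 -0.    1.52 -0.09] 0.09292120483356495
scene dict_keys(['img', 'fx', 'fy', 'cx', 'cy', 'extrinsics', 'shot']) [[0.449, 0.576, -0.683, -0.545], [-0.893, 0.293, -0.341, -0.524], [0.003, 0.763, 0.646, 1.179], [0.0, 0.0, 0.0, 1.0]] 487.05865927941727 253.8969614865112 195.25030076190953 {}
top dict_keys(['img', 'fx', 'fy', 'cx', 'cy', 'extrinsics', 'shot']) [[0.079, 0.857, -0.509, -0.087], [-0.997, 0.061, -0.052, -0.028], [-0.013, 0.511, 0.859, 1.216], [0.0, 0.0, 0.0, 1.0]] 406.27359432190457 253.88336646171683 184.10946776582787 {}
shelf scene 0.92 [297.  208.4] [ 0.706  -0.0746  0.    ]
shelf top 0.95 [286.7 165.6] [ 0.7182 -0.066   0.    ]
shelf_front scene 0.71 [247.1 165.7] [0.5926 0.0695 0.22  ]
shelf_front top 0.68 [243.5 155.6] [0.5991 0.0704 0.22  ]
pin_axis scene 0.47 [291.4 201.4] [ 0.7162 -0.0473  0.015 ]
pin_axis top 0.49 [285.5 167.6] [ 0.6996 -0.0616  0.015 ]
board scene 0.96 [292.7 210. ] [ 0.6909 -0.0641  0.    ]
board top 0.97 [285.2 168.9] [ 0.7038 -0.0612  0.    ]
board_end scene 0.83 [233.9 223.8] [0.5174 0.0833 0.015 ]
board_end top 0.61 [240.9 157.7] [0.7307 0.0991 0.015 ]
board_end top 0.57 [238.  208.7] [0.5258 0.0893 0.015 ]
board_near scene 0.66 [251.8 231.7] [0.5107 0.0105 0.015 ]
board_near top 0.55 [259.  214.1] [0.5109 0.0183 0.015 ]
stop scene 0.36 [304.9 277.8] [ 0.4167 -0.2231  0.    ]
stop_face scene 0.6 [257.3 179.7] [0.7738 0.1202 0.015 ]
salt_shaker_mid scene 0.49 [159.4 201.8] [0.4698 0.3569 0.045 ]
salt_shaker_mid top 0.69 [152.7 215.6] [0.466  0.3578 0.045 ]
mug_mid scene 0.93 [302.8 276. ] [ 0.3812 -0.2271  0.048 ]
mug_mid top 0.97 [341.9 250.6] [ 0.3892 -0.2432  0.048 ]
honey_jar_mid scene 0.59 [344.4 260.1] [ 0.5037 -0.3172  0.043 ]
honey_jar_mid top 0.65 [364.2 218.9] [ 0.504  -0.3181  0.043 ]
```

View pics/both0.png

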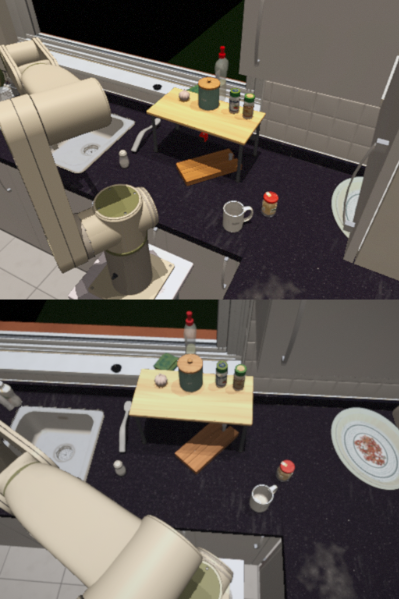

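```bash
python3 - <<'E'
import cv2,numpy as np
a=cv2.imread('pics/scene0.png')[100:250,180:360];b=cv2.imread('pics/top0.png')[80:230,150:340]
a=cv2.resize(a,None,fx=3.9,fy=3.9,interpolation=cv2.INTER_CUBIC)
b=cv2.resize(b,None,fx=3.9,fy=3.9,interpolation=cv2.INTER_CUBIC)
a=cv2.resize(a,None,fx=.51,fy=.51);w=max(a.shape[1],b.shape[1])
cv2.imwrite('pics/c1.png',cv2.resize(cv2.imread('pics/scene0.png')[100:250,180:360],(720,600),interpolation=cv2.INTER_CUBIC))
cv2.imwrite('pics/c2.png',cv2.resize(cv2.imread('pics/top0.png')[80:230,150:340],(760,600),interpolation=cv2.INTER_CUBIC))
E
```

```text
(no output)
```

View pics/c1.png

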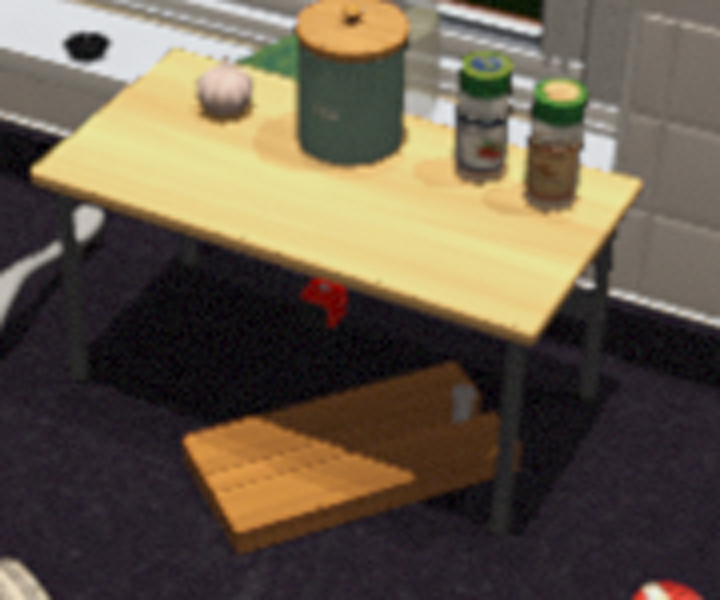

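View pics/c2.png

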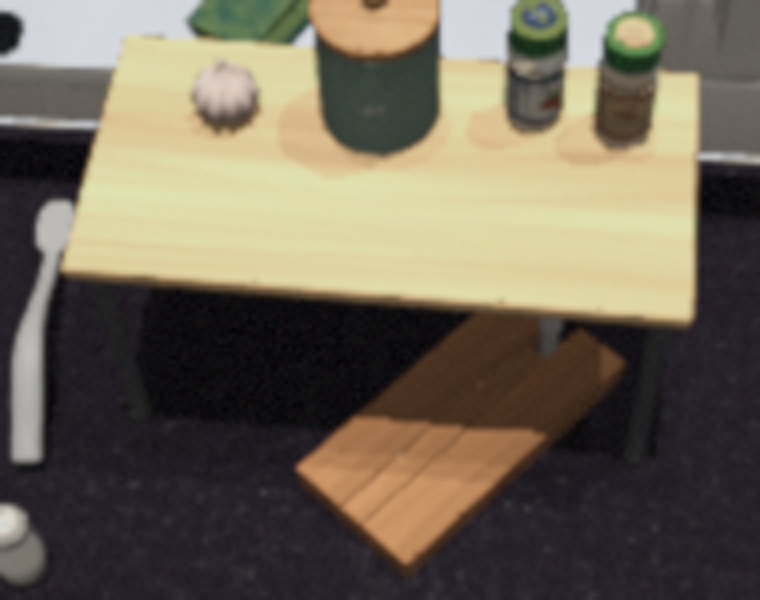

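```bash
cat > fit.py <<'E'
from h import *
from scipy.optimize import least_squares
ps={n:robot.read_camera(n) for n in("scene","top")}
off={"scene":(180,100),"top":(150,80)}
S=[("scene",36,174,-115,370,236),("scene",530,332,-115,-100,236),("scene",640,183,125,-100,236),("scene",172,50,125,370,236),
("top",65,270,-115,370,236),("top",693,316,-115,-100,236),("top",698,73,125,-100,236),("top",127,38,125,370,236),
("scene",503,532,-99,-80,0),("scene",80,378,-99,350,0),("top",140,416,-99,350,0),("top",638,461,-99,-80,0)]
B=[("scene",185,440,65,235,30),("scene",237,533,-65,235,30),("scene",240,550,-65,235,0),("scene",458,362,65,-36,30),
("top",297,467,65,235,30),("top",406,562,-65,235,30),("top",625,360,-65,-36,30)]
def fit(L,x0):
    def f(v):
        r=[]
        for n,u,w,x,y,z in L:
            X=np.r_[R.from_rotvec([0,0,v[2]]).apply([x/1e3,y/1e3,z/1e3])]+[v[0],v[1],0]
            r+=list(proj(ps[n],X)-[off[n][0]+(u+.5)/4-.5,off[n][1]+(w+.5)/4-.5])
        return np.array(r)
    s=least_squares(f,x0,loss="soft_l1");print(np.round(s.x,4),np.rad2deg(s.x[2]));print(np.round(s.fun.reshape(-1,2) if s.fun.size==2*len(L) else f(s.x).reshape(-1,2),1).tolist());return s.x
s=fit(S,[.7,-.06,0]);b=fit(B,[.7,-.06,.9])
Rz=lambda a:R.from_rotvec([0,0,a])
print("board in shelf mm",Rz(-s[2]).apply([b[0]-s[0],b[1]-s[1],0])*1e3,np.rad2deg(b[2]-s[2]))
print("pin in board mm",Rz(-b[2]).apply([s[0]-b[0],s[1]-b[1],0])*1e3)
print("board_end",Rz(b[2]).apply([0,.235,0])+[*b[:2],0],"dir -y",Rz(b[2]).apply([0,-1,0]))
print("near",Rz(b[2]).apply([-.065,.19,0])+[*b[:2],0])
for n,p in [("front",[-.115,.135,0]),("stop",[.065,.19,0]),("FL leg",[-.095,.35,0])]: print(n,Rz(s[2]).apply(p)+[*s[:2],0])
E
python3 fit.py
```

```text
[ 0.7061 -0.0679 -0.0238] -1.3650597935932045
[[-1.4, -0.9], [1.8, 0.2], [1.4, -1.2], [0.4, -1.5], [-1.0, 0.7], [0.9, 1.4], [0.8, 0.3], [-0.8, -0.7], [-0.7, -0.6], [-0.2, -0.3], [0.5, 0.7], [-0.4, -0.4]]
[ 0.6993 -0.0607  0.873 ] 50.01681359463
[[-0.3, -1.5], [0.5, -1.0], [-0.2, 1.1], [-0.2, -1.1], [-0.2, -0.1], [0.2, 0.7], [0.5, 0.3]]
board in shelf mm [-7.0517954   6.96885902  0.        ] 51.381873388223205
pin in board mm [-1.04371563 -9.85918212  0.        ]
board_end [0.51919118 0.09027917 0.        ] dir -y [ 0.76623304 -0.64256278  0.        ]
near [0.51190509 0.0115587  0.        ]
front [0.59438841 0.06984332 0.        ]
stop [0.77564756 0.12053966 0.        ]
FL leg [0.61950457 0.28430586 0.        ]
```

```bash
cat > go.py <<'E'
from h import *
import sys
def target(yaw,tilt):
    h=np.array([np.cos(yaw),np.sin(yaw),0]);y=np.array([-np.sin(yaw),np.cos(yaw),0])
    z=h*np.sin(tilt)-np.array([0,0,np.cos(tilt)]);return np.c_[np.cross(y,z),y,z]
# go.py x y z yaw tilt: turn to do (tool, deg), then shift in the (target) tool axes
x,y,z,yaw,tilt=map(float,sys.argv[1:6]);s=st();A=R.from_rotvec(s["orientation"]).as_matrix()
T=target(np.deg2rad(yaw),np.deg2rad(tilt));d=np.array([x,y,z])-s["tool_pos"]
print("turn",np.round(np.rad2deg(R.from_matrix(A.T@T).as_rotvec()),1),"shift cm now",np.round(A.T@d*100,2),"shift cm after",np.round(T.T@d*100,2))
E
python3 go.py .49 .125 .12 -1.4 40
```

```text
1.3 [0.2587 0.5414 0.2186] [-0.694 -3.064 -0.   ] F [-0.1  0.5 -0. ] T [ 0.02  0.01 -0.07] q [ 1.04  0.13  1.49  0.    1.52 -0.09] 0.0929801608571552
turn [ -8.4 -39.4 -23.1] shift cm now [-38.83 -27.6    9.86] shift cm after [-12.15 -41.06  23.08]
```

```bash
python3 -m jog '[[[-1.2,-5.63,-3.3,0,0,0,0],[-1.2,-5.63,-3.3,0,0,0,0],[-1.2,-5.63,-3.3,0,0,0,0],[-1.2,-5.63,-3.3,0,0,0,0],[-1.2,-5.63,-3.3,0,0,0,0]]]' 20
python3 -m jog '[[[-1.2,-5.63,-3.3,0,0,0,0],[-1.2,-5.63,-3.3,0,0,0,0],[0,0,0,0,0,0,0]]]'; python3 go.py .49 .125 .12 -1.4 40
```

```text
t: 1.72
tool_pos: [0.2587, 0.5423, 0.22]
orientation: [0.196, 2.629, -0.005]
force: [-0.4, -0.6, 0.1]
opening: 0.0643
t: 1.97
tool_pos: [0.2562, 0.5402, 0.2154]
orientation: [0.02, 2.44, -0.016]
force: [-1.5, -0.3, -1.1]
opening: 0.0443
1.97 [0.2562 0.5402 0.2154] [ 0.02   2.44  -0.016] F [-1.5 -0.3 -1.1] T [ 0.06  0.38 -0.02] q [ 1.45  0.05  1.74 -0.72  1.34  0.07] 0.04428897692099292
turn [-0.1  0.2  0.5] shift cm now [-12.11 -41.01  23.09] shift cm after [-12.55 -40.93  22.99]
```

```bash
python3 -m jog '[[[0,0,0,-0.93,-3.15,1.78,0],[0,0,0,-0.93,-3.15,1.78,0],[0,0,0,-0.93,-3.15,1.78,0],[0,0,0,-0.93,-3.15,1.78,0],[0,0,0,-0.93,-3.15,1.78,0]]]'
python3 -m jog '[[[0,0,0,-0.93,-3.15,1.78,0],[0,0,0,-0.93,-3.15,1.78,0],[0,0,0,-0.93,-3.15,1.78,0],[0,0,0,-0.93,-3.15,1.78,0],[0,0,0,-0.93,-3.15,1.78,0]]]'
python3 -m jog '[[[0,0,0,-0.93,-3.15,1.78,0],[0,0,0,-0.93,-3.15,1.78,0],[0,0,0,-0.93,-3.15,1.78,0],[0,0,0,0,0,0,0],[0,0,0,0,0,0,0]]]'
python3 go.py .485 .13 .012 -1.4 40
python3 - <<'E'
from h import *
p=robot.read_camera("wrist");cv2.imwrite("pics/w1.png",p["img"][:,:,::-1])
for l in("board","board_end","board_near","pin_axis","stop_face"):
    for r in robot.pinpoint(p,l)[:2]: print(l,round(r["confidence"],2),np.round(r["point"],1),np.round(atz(p,r["point"],0 if l=="board" else .015),4))
E
```

```text
t: 2.38
tool_pos: [0.3482, 0.3804, 0.1804]
orientation: [0.034, 2.445, -0.01]
force: [1.7, 0.6, -0.4]
opening: 0.011
t: 2.8
tool_pos: [0.4373, 0.2206, 0.143]
orientation: [0.034, 2.442, -0.009]
force: [0.4, 0.3, 0.3]
opening: 0.0002
t: 3.22
tool_pos: [0.4991, 0.1274, 0.1233]
orientation: [0.047, 2.451, -0.02]
force: [0.6, 1.7, -0.4]
opening: 0.0003
3.22 [0.4991 0.1274 0.1233] [ 0.047  2.451 -0.02 ] F [ 0.6  1.7 -0.4] T [0.07 0.35 0.  ] q [ 0.31 -0.69  2.5  -0.35  0.71 -1.03] 0.00030017537591802725
turn [-0.6 -0.5 -0.5] shift cm now [8.18 0.24 7.68] shift cm after [8.24 0.23 7.62]
board 0.61 [135.5 217.3] [ 0.6957 -0.0583  0.    ]
board_end 0.86 [219.1 135.1] [0.5205 0.0904 0.015 ]
board_near 0.73 [132.5 130. ] [0.5116 0.0156 0.015 ]
pin_axis 0.6 [131.1 230.5] [ 0.7075 -0.0657  0.015 ]
```

View pics/w1.png

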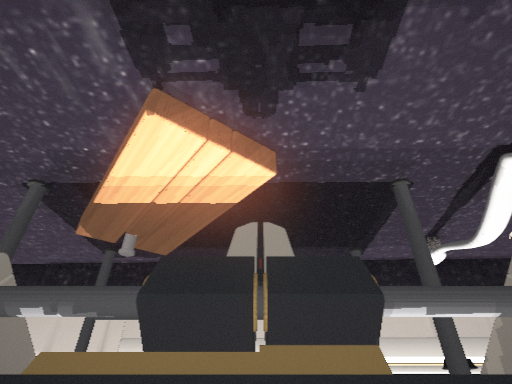

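```bash
python3 -m jog '[[[-0.2,6.2,-0.1,0,0,0,0],[-0.2,6.2,-0.1,0,0,0,0],[-0.1,6.2,-0.1,0,0,0,0],[-0.1,5.9,-0.1,0,0,0,0],[0,0,0,0,0,0,0]]]'; python3 go.py .488 .13 .014 -1.4 15
```

```text
t: 3.93
tool_pos: [0.4995, 0.1329, 0.1229]
orientation: [0.023, 2.885, -0.001]
force: [1.2, -0.5, -0.1]
opening: 0.0005
3.93 [0.4995 0.1329 0.1229] [ 2.300e-02  2.885e+00 -1.000e-03] F [ 1.2 -0.5 -0.1] T [ 0.02  0.12 -0.02] q [ 0.2  -0.28  2.08 -0.06  1.09 -1.33] 0.0004723017917591746
turn [ 0.2 -0.3  0.5] shift cm now [ 3.87 -0.33 10.24] shift cm after [ 3.92 -0.32 10.22]
```

```bash
python3 -m jog '[[[0,0,0,1.3,-0.1,3.3,0],[0,0,0,1.3,-0.1,3.3,0],[0,0,0,1.3,-0.1,3.2,0],[0,0,0,0,0,0.4,0],[0,0,0,0,0,0,0]]]'; python3 go.py .5060 .1148 .014 -1.4 15
python3 - <<'E'
from h import *
p=robot.read_camera("scene");cv2.imwrite("pics/s2.png",cv2.resize(p["img"][100:250,180:360,::-1],(720,600),interpolation=cv2.INTER_CUBIC))
E
```

```text
t: 4.35
tool_pos: [0.4832, 0.1292, 0.0115]
orientation: [0.022, 2.884, -0.003]
force: [-0.1, -0.7, 0.3]
opening: 0.0005
4.35 [0.4832 0.1292 0.0115] [ 0.022  2.884 -0.003] F [-0.1 -0.7  0.3] T [ 0.02  0.14 -0.05] q [ 0.2  -0.16  2.2  -0.07  0.85 -1.31] 0.0005361589987271842
turn [ 0.1 -0.2  0.5] shift cm now [-2.29 -1.41  0.34] shift cm after [-2.3  -1.39  0.35]
```

View pics/s2.png

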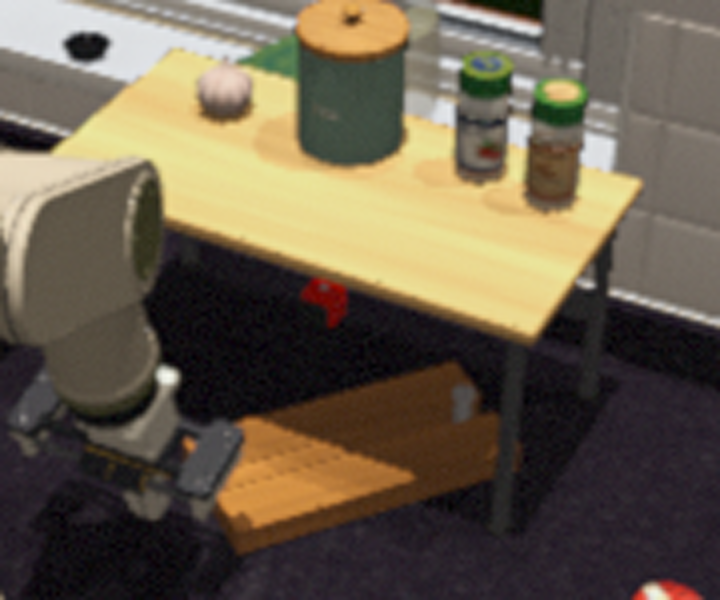

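```bash
python3 -m jog '[[[0,0,0,-0.42,-0.34,0.11,0],[0,0,0,-0.42,-0.34,0.11,0],[0,0,0,-0.42,-0.34,0.11,0],[0,0,0,-0.42,-0.34,0.11,0],[0,0,0,-0.42,-0.34,0.11,0]]]'
for i in 1; do python3 -m jog '[[[0,0,0,-0.15,-0.125,0.04,0],[0,0,0,-0.15,-0.125,0.04,0]]]'; done; python3 -m jog '[[[0,0,0,-0.15,-0.125,0.04,0],[0,0,0,-0.15,-0.125,0.04,0]]]'
```

```text
t: 4.82
tool_pos: [0.5093, 0.1108, 0.0153]
orientation: [0.027, 2.877, -0.001]
force: [0.4, -0.2, 0.2]
opening: 0.0004
t: 4.98
tool_pos: [0.5114, 0.1082, 0.0142]
orientation: [0.027, 2.879, -0.002]
force: [0.6, 0.7, 0.1]
opening: 0.0003
t: 5.15
tool_pos: [0.5137, 0.1061, 0.0138]
orientation: [0.026, 2.88, -0.001]
force: [-2.6, 2.2, 1.6]
opening: 0.0001
```

```bash
python3 -m jog '[[[0,0,0,-0.15,-0.125,0.04,0],[0,0,0,-0.15,-0.125,0.04,0]]]'; python3 -m jog '[[[0,0,0,-0.15,-0.125,0.04,0]]]';python3 -m jog '[[[0,0,0,-0.11,-0.094,0.03,0]]]'
```

```text
t: 5.32
tool_pos: [0.5166, 0.1038, 0.0138]
orientation: [0.026, 2.88, -0.001]
force: [-1.8, 1.9, 1.1]
opening: 0.0003
t: 5.4
tool_pos: [0.5183, 0.1024, 0.0138]
orientation: [0.026, 2.88, -0.001]
force: [-2.1, 0.8, 0.9]
opening: 0.0009
t: 5.48
tool_pos: [0.5195, 0.1014, 0.0139]
orientation: [0.026, 2.88, -0.002]
force: [-2.4, 1.8, 0.8]
opening: 0.0003
```

```bash
python3 -m jog '[[[0,0,0,-0.11,-0.094,0.03,0]]]';python3 -m jog '[[[0,0,0,-0.075,-0.062,0.02,0]]]';python3 -m jog '[[[0,0,0,-0.075,-0.062,0.02,0]]]'
```

```text
t: 5.57
tool_pos: [0.5206, 0.1004, 0.0138]
orientation: [0.026, 2.88, -0.002]
force: [-1.9, 1.4, 0.3]
opening: 0.0004
t: 5.65
tool_pos: [0.5215, 0.0997, 0.0139]
orientation: [0.026, 2.88, -0.002]
force: [-0.7, 2.2, -0.3]
opening: 0.0009
t: 5.73
tool_pos: [0.522, 0.0992, 0.0138]
orientation: [0.026, 2.88, -0.001]
force: [-5.1, 4.2, 2.1]
opening: 0.0001
```

```bash
python3 -m jog '[[[0,0,0,-0.075,-0.062,0.02,0]]]';python3 -m jog '[[[0,0,0,-0.075,-0.062,0.02,0]]]'
```

```text
t: 5.82
tool_pos: [0.5223, 0.099, 0.0136]
orientation: [0.026, 2.881, -0.0]
force: [-9.2, 7.6, 6.3]
opening: 0.0002
t: 5.9
tool_pos: [0.5225, 0.0989, 0.0135]
orientation: [0.026, 2.882, 0.001]
force: [-14.2, 11.1, 10.1]
opening: 0.0006
```

```bash
python3 -m jog '[[[0,0,0,0.4,0.34,-0.1,0],[0,0,0,1.5,1.25,-0.4,0],[0,0,0,1.0,0.8,-2.5,0],[0,0,0,1.0,0,-3.5,0],[0,0,0,0,0,0,0]]]'; python3 go.py .485 -.042 .1 -1.4 15
python3 - <<'E'
from h import *
for n in ("scene","top","wrist"):
  p=robot.read_camera(n)
  for l,z in(("board",0),("board_end",.015),("board_near",.015)):
    for r in robot.pinpoint(p,l)[:2]: print(n,l,round(r["confidence"],2),np.round(atz(p,r["point"],z),4))
E
```

```text
t: 6.32
tool_pos: [0.472, 0.1238, 0.0736]
orientation: [0.024, 2.87, 0.001]
force: [1.8, 1.0, 1.8]
opening: 0.0004
6.32 [0.472  0.1238 0.0736] [2.40e-02 2.87e+00 1.00e-03] F [1.8 1.  1.8] T [0.04 0.06 0.01] q [ 0.19 -0.33  2.22 -0.06  0.99 -1.33] 0.0003836936698162667
turn [0.3 0.6 0.4] shift cm now [ -2.24 -16.55  -2.16] shift cm after [ -2.33 -16.55  -2.1 ]
scene board 0.66 [ 0.7042 -0.0687  0.    ]
scene board_end 0.74 [0.5334 0.0884 0.015 ]
scene board_near 0.67 [0.5241 0.0088 0.015 ]
top board 0.52 [ 0.7183 -0.061  -0.    ]
top board_end 0.75 [0.52   0.0764 0.015 ]
top board_end 0.5 [ 0.7062 -0.0712  0.015 ]
top board_near 0.71 [0.5249 0.0033 0.015 ]
wrist board 0.97 [ 0.6989 -0.0619  0.    ]
wrist board_end 0.71 [0.5281 0.0857 0.015 ]
wrist board_near 0.72 [0.5204 0.007  0.015 ]
```

```bash
python3 -m jog '[[[0,0,0,-0.2,-3.3,-0.42,0],[0,0,0,-0.2,-3.3,-0.42,0],[0,0,0,-0.2,-3.3,-0.42,0],[0,0,0,-0.2,-3.3,-0.42,0],[0,0,0,-0.2,-3.3,-0.42,0]]]'; python3 -m jog '[[[0,0,0,0,0,0,0],[0,0,0,0,0,0,0]]]';python3 go.py .482 -.042 .014 -1.4 15
```

```text
t: 7.33
tool_pos: [0.4709, -0.0438, 0.0897]
orientation: [0.025, 2.879, -0.002]
force: [1.6, 0.3, 0.6]
opening: -0.0001
t: 7.5
tool_pos: [0.4712, -0.0443, 0.0897]
orientation: [0.033, 2.879, -0.002]
force: [0.1, 0.3, 0.7]
opening: 0.0001
7.5 [ 0.4712 -0.0443  0.0897] [ 3.300e-02  2.879e+00 -2.000e-03] F [0.1 0.3 0.7] T [ 0.05  0.16 -0.02] q [-0.25 -0.41  2.24  0.07  1.05 -1.82] 9.75060926484426e-05
turn [0.1 0.1 0.1] shift cm now [0.93 0.24 7.59] shift cm after [0.92 0.26 7.59]
```

```bash
python3 -m jog '[[[0,0,0,0.3,0.1,2.5,0],[0,0,0,0.3,0.1,2.5,0],[0,0,0,0.3,0,2.5,0],[0,0,0,0,0,0,0]]]'
cat > sw.py <<'E'
from go import *
PIN=np.array([.7072,-.0665,0])
def tcp(th,tilt,yb=.192,yaw=-1.4,gap=0,zc=.016):
    t=np.deg2rad(tilt);C=PIN+R.from_rotvec([0,0,np.deg2rad(th)]).apply([-.065-gap,yb,0])
    off=R.from_rotvec([0,0,np.deg2rad(yaw)]).apply([.0075*np.cos(t),.0175,0])
    return C-off+[0,0,zc-.0075*np.sin(t)]
def plan(ths):
    P=np.array(s["tool_pos"]);O=A
    for th,tilt,gap,n in ths:
        T=target(np.deg2rad(-1.4),np.deg2rad(tilt));X=tcp(th,tilt,gap=gap)
        print(th,tilt,np.round(X,4),f"per row (of {n}): turn",np.round(np.rad2deg(R.from_matrix(O.T@T).as_rotvec())/n,2),"shift",np.round(T.T@(X-P)*100/n,3));P,O=X,T
E
cat > plan.py <<'E'
import sys;a=sys.argv[1];sys.argv=["x"]+"0 0 0 0 0".split()
from sw import *
import json;plan(json.loads(a))
E
python3 plan.py '[[51,15,0.012,3],[50,15,0.003,2],[46,17,0,4],[42,19,0,4],[38,21,0,4],[34,24,0,4]]'
```

```text
t: 7.83
tool_pos: [0.4776, -0.038, 0.0088]
orientation: [0.024, 2.888, 0.002]
force: [-0.7, -0.5, -0.8]
opening: 0.0006
7.83 [ 0.4776 -0.038   0.0088] [2.400e-02 2.888e+00 2.000e-03] F [-0.7 -0.5 -0.8] T [0.02 0.22 0.02] q [-0.23 -0.23  2.27  0.08  0.86 -1.83] 0.0005922401396640842
turn [ 0.1 14.5 -1. ] shift cm now [ 46.52   3.02 -11.11] shift cm after [47.76  3.8   0.88]
51 15 [ 0.5019 -0.0228  0.0141] per row (of 3): turn [ 0.1  -0.17  0.13] shift [-0.813  0.526  0.037]
50 15 [ 0.5087 -0.0125  0.0141] per row (of 2): turn [0. 0. 0.] shift [-0.32   0.525  0.086]
46 17 [0.5163 0.0028 0.0138] per row (of 4): turn [ 0.  -0.5  0. ] shift [-0.171  0.387  0.059]
42 19 [0.5229 0.0154 0.0136] per row (of 4): turn [-0.  -0.5  0. ] shift [-0.146  0.318  0.057]
38 21 [0.5303 0.0275 0.0133] per row (of 4): turn [-0.  -0.5 -0. ] shift [-0.164  0.307  0.07 ]
34 24 [0.5387 0.039  0.0129] per row (of 4): turn [ 0.   -0.75  0.  ] shift [-0.18   0.294  0.09 ]
```

```bash
python3 -m jog '[[[0,0,0,-0.81,0.53,0.04,0],[0,0,0,-0.81,0.53,0.04,0],[0,0,0,-0.81,0.53,0.04,0],[0,0,0,0,0,0,0]]]'
python3 -m jog '[[[0,0,0,-0.16,0.26,0.04,0],[0,0,0,-0.16,0.26,0.04,0],[0,0,0,-0.16,0.26,0.04,0]]]'
python3 plan.py '[[46,17,0,4],[42,19,0,4],[38,21,0,4],[34,24,0,4]]'
```

```text
t: 8.17
tool_pos: [0.5097, -0.0241, 0.0231]
orientation: [0.024, 2.874, -0.002]
force: [-0.1, 0.1, -0.2]
opening: 0.0002
t: 8.42
tool_pos: [0.5112, -0.0171, 0.0203]
orientation: [0.026, 2.879, -0.002]
force: [-1.0, -0.2, 0.2]
opening: 0.0002
8.42 [ 0.5112 -0.0171  0.0203] [ 2.600e-02  2.879e+00 -2.000e-03] F [-1.  -0.2  0.2] T [ 0.1   0.15 -0.01] q [-0.16 -0.16  2.19  0.05  0.86 -1.74] 0.00020900472720153862
turn [-0.1 15.  -1. ] shift cm now [ 49.92   0.79 -11.32] shift cm after [51.12  1.71  2.03]
46 17 [0.5163 0.0028 0.0138] per row (of 4): turn [ 0.04 -0.49  0.08] shift [-0.064  0.5    0.19 ]
42 19 [0.5229 0.0154 0.0136] per row (of 4): turn [-0.  -0.5  0. ] shift [-0.146  0.318  0.057]
38 21 [0.5303 0.0275 0.0133] per row (of 4): turn [-0.  -0.5 -0. ] shift [-0.164  0.307  0.07 ]
34 24 [0.5387 0.039  0.0129] per row (of 4): turn [ 0.   -0.75  0.  ] shift [-0.18   0.294  0.09 ]
```

```bash
python3 -m jog '[[[0,0,0,0.15,0,0.6,0],[0,-0.5,0,-0.14,0.45,0.05,0],[0,-0.5,0,-0.14,0.45,0.05,0]]]'
python3 -m jog '[[[0,-0.5,0,-0.14,0.4,0.05,0],[0,-0.5,0,-0.14,0.35,0.05,0]]]'
python3 plan.py '[[42,19,0,4],[38,21,0,4],[34,24,0,4]]'
```

```text
t: 8.67
tool_pos: [0.5136, -0.0082, 0.0127]
orientation: [0.027, 2.863, -0.002]
force: [-0.6, -0.7, 0.5]
opening: 0.0005
t: 8.83
tool_pos: [0.5168, -0.0005, 0.0128]
orientation: [0.026, 2.845, -0.002]
force: [-0.9, -0.6, -1.1]
opening: 0.0003
8.83 [ 5.168e-01 -5.000e-04  1.280e-02] [ 2.600e-02  2.845e+00 -2.000e-03] F [-0.9 -0.6 -1.1] T [-0.1   0.36  0.03] q [-0.12 -0.16  2.21  0.04  0.8  -1.7 ] 0.00030726389756502025
turn [-0.1 17.  -1. ] shift cm now [ 49.79  -0.88 -13.89] shift cm after [5.168e+01 5.000e-02 1.280e+00]
42 19 [0.5229 0.0154 0.0136] per row (of 4): turn [ 0.05 -0.5   0.08] shift [-0.142  0.4    0.029]
38 21 [0.5303 0.0275 0.0133] per row (of 4): turn [-0.  -0.5 -0. ] shift [-0.164  0.307  0.07 ]
34 24 [0.5387 0.039  0.0129] per row (of 4): turn [ 0.   -0.75  0.  ] shift [-0.18   0.294  0.09 ]
```

```bash
python3 -m jog '[[[0,-0.5,0,-0.14,0.38,0.03,0],[0,-0.5,0,-0.14,0.38,0.03,0],[0,-0.5,0,-0.14,0.38,0.03,0],[0,-0.5,0,-0.14,0.36,0.04,0]]]'
python3 -m jog '[[[0,-0.5,0,-0.16,0.31,0.06,0],[0,-0.5,0,-0.16,0.31,0.06,0],[0,-0.5,0,-0.16,0.31,0.06,0],[0,-0.5,0,-0.16,0.31,0.06,0]]]'
python3 plan.py '[[34,24,0,4],[30,27,0,4],[26,30,0,4],[22,34,0,4]]'
python3 - <<'E'
from h import *
p=robot.read_camera("wrist");cv2.imwrite("pics/w2.png",p["img"][:,:,::-1])
for l,z in(("board",0),("board_end",.015),("board_near",.015)):
    for r in robot.pinpoint(p,l)[:2]: print(l,round(r["confidence"],2),np.round(atz(p,r["point"],z),4))
E
```

```text
t: 9.17
tool_pos: [0.5234, 0.0144, 0.0139]
orientation: [0.025, 2.809, -0.002]
force: [-0.5, -0.3, 0.0]
opening: 0.0009
t: 9.5
tool_pos: [0.5305, 0.0266, 0.0137]
orientation: [0.025, 2.774, -0.003]
force: [-0.3, -0.7, -0.8]
opening: 0.0008
9.5 [0.5305 0.0266 0.0137] [ 0.025  2.774 -0.003] F [-0.3 -0.7 -0.8] T [-0.15  0.34 -0.08] q [-0.06 -0.18  2.24  0.02  0.71 -1.63] 0.0007616588654449889
turn [-0.1 21.1 -1. ] shift cm now [ 49.94  -3.61 -17.77] shift cm after [53.05 -2.66  1.37]
34 24 [0.5387 0.039  0.0129] per row (of 4): turn [ 0.05 -0.73  0.08] shift [-0.172  0.315  0.098]
30 27 [0.5478 0.0499 0.0126] per row (of 4): turn [-0.   -0.75 -0.  ] shift [-0.193  0.279  0.108]
26 30 [0.5577 0.0602 0.0122] per row (of 4): turn [-0.   -0.75 -0.  ] shift [-0.204  0.263  0.128]
22 34 [0.5684 0.0698 0.0118] per row (of 4): turn [ 0. -1. -0.] shift [-0.21   0.246  0.155]
board_end 0.56 [0.5621 0.1166 0.015 ]
board_near 0.92 [0.5334 0.0418 0.015 ]
```

View pics/w2.png

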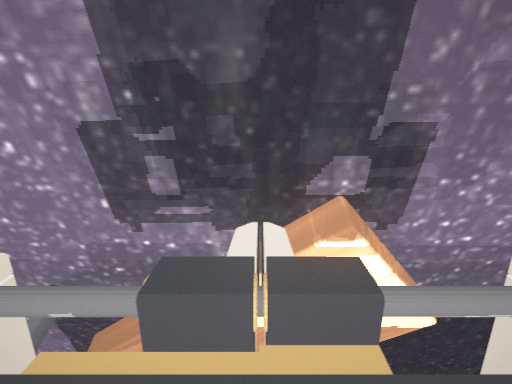

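```bash
python3 -m jog '[[[0,-0.75,0,-0.17,0.31,0.1,0],[0,-0.75,0,-0.17,0.31,0.1,0],[0,-0.75,0,-0.17,0.31,0.1,0],[0,-0.75,0,-0.17,0.31,0.1,0]]]'
python3 -m jog '[[[0,-0.75,0,-0.19,0.28,0.11,0],[0,-0.75,0,-0.19,0.28,0.11,0],[0,-0.75,0,-0.19,0.28,0.11,0],[0,-0.75,0,-0.19,0.28,0.11,0]]]'
python3 plan.py '[[26,30,0,4],[22,34,0,4],[18,37,0,4],[14,40,0,4]]'
```

```text
t: 10.03
tool_pos: [0.5386, 0.0387, 0.0127]
orientation: [0.025, 2.721, -0.004]
force: [-1.0, -1.8, 1.8]
opening: 0.0004
t: 10.37
tool_pos: [0.5474, 0.0499, 0.0118]
orientation: [0.024, 2.669, -0.004]
force: [-0.9, -1.2, 1.6]
opening: 0.0004
10.37 [0.5474 0.0499 0.0118] [ 0.024  2.669 -0.004] F [-0.9 -1.2  1.6] T [-0.18  0.38 -0.13] q [ 0.   -0.19  2.29 -0.02  0.57 -1.54] 0.00038445946103028966
turn [-0.2 27.1 -1. ] shift cm now [ 49.19  -5.96 -23.84] shift cm after [54.74 -4.99  1.18]
26 30 [0.5577 0.0602 0.0122] per row (of 4): turn [ 0.06 -0.73  0.08] shift [-0.222  0.264  0.116]
22 34 [0.5684 0.0698 0.0118] per row (of 4): turn [ 0. -1. -0.] shift [-0.21   0.246  0.155]
18 37 [0.5796 0.0787 0.0115] per row (of 4): turn [ 0.   -0.75  0.  ] shift [-0.216  0.228  0.173]
14 40 [0.5915 0.0867 0.0112] per row (of 4): turn [ 0.   -0.75 -0.  ] shift [-0.219  0.208  0.194]
```

```bash
python3 -m jog '[[[0,-0.75,0,-0.22,0.26,0.11,0],[0,-0.75,0,-0.22,0.26,0.11,0],[0,-0.75,0,-0.22,0.26,0.11,0],[0,-0.75,0,-0.22,0.26,0.11,0]]]'
python3 -m jog '[[[0,-1,0,-0.21,0.24,0.15,0],[0,-1,0,-0.21,0.24,0.15,0],[0,-1,0,-0.21,0.24,0.15,0],[0,-1,0,-0.21,0.24,0.15,0]]]'
python3 plan.py '[[18,37,0,4],[14,40,0,4],[10,40,0,4],[6,40,0,4]]'
```

```text
t: 10.7
tool_pos: [0.5573, 0.0601, 0.0119]
orientation: [0.024, 2.617, -0.005]
force: [-0.2, -1.1, -0.9]
opening: 0.0004
t: 11.03
tool_pos: [0.5679, 0.0695, 0.0114]
orientation: [0.023, 2.546, -0.005]
force: [-2.2, -1.4, 0.0]
opening: 0.0004
11.03 [0.5679 0.0695 0.0114] [ 0.023  2.546 -0.005] F [-2.2 -1.4  0. ] T [-0.1   0.48 -0.05] q [ 0.06 -0.18  2.34 -0.11  0.39 -1.4 ] 0.00044928519342110515
turn [-0.2 34.1 -1. ] shift cm now [ 47.55  -7.96 -30.83] shift cm after [56.79 -6.95  1.14]
18 37 [0.5796 0.0787 0.0115] per row (of 4): turn [ 0.07 -0.73  0.07] shift [-0.231  0.235  0.17 ]
14 40 [0.5915 0.0867 0.0112] per row (of 4): turn [ 0.   -0.75 -0.  ] shift [-0.219  0.208  0.194]
10 40 [0.6037 0.0939 0.0112] per row (of 4): turn [0. 0. 0.] shift [-0.23   0.188  0.193]
6 40 [0.6163 0.1003 0.0112] per row (of 4): turn [0. 0. 0.] shift [-0.239  0.167  0.201]
```

```bash
python3 -m jog '[[[0,-0.75,0,-0.23,0.24,0.17,0],[0,-0.75,0,-0.23,0.24,0.17,0],[0,-0.75,0,-0.23,0.24,0.17,0],[0,-0.75,0,-0.23,0.24,0.17,0]]]'
python3 -m jog '[[[0,-0.75,0,-0.22,0.21,0.19,0],[0,-0.75,0,-0.22,0.21,0.19,0],[0,-0.75,0,-0.22,0.21,0.19,0],[0,-0.75,0,-0.22,0.21,0.19,0]]]'
python3 plan.py '[[10,40,0,4],[6,40,0,4],[2,40,0,4]]'
```

```text
t: 11.37
tool_pos: [0.5794, 0.079, 0.011]
orientation: [0.023, 2.495, -0.005]
force: [-2.3, -0.9, 0.1]
opening: 0.0009
t: 11.7
tool_pos: [0.5911, 0.0874, 0.0104]
orientation: [0.022, 2.442, -0.005]
force: [-2.3, 0.0, 0.0]
opening: 0.0003
11.7 [0.5911 0.0874 0.0104] [ 0.022  2.442 -0.005] F [-2.3  0.   0. ] T [0.04 0.55 0.07] q [ 0.11 -0.12  2.35 -0.36  0.24 -1.12] 0.00033640868880808106
turn [-0.2 40.1 -1. ] shift cm now [ 45.78  -9.77 -37.15] shift cm after [59.11 -8.74  1.04]
10 40 [0.6037 0.0939 0.0112] per row (of 4): turn [0.09 0.01 0.06] shift [-0.25   0.171  0.185]
6 40 [0.6163 0.1003 0.0112] per row (of 4): turn [0. 0. 0.] shift [-0.239  0.167  0.201]
2 40 [0.6294 0.1058 0.0112] per row (of 4): turn [0. 0. 0.] shift [-0.247  0.144  0.208]
```

```bash
python3 -m jog '[[[0,0,0,-0.25,0.18,0.185,0],[0,0,0,-0.25,0.18,0.185,0],[0,0,0,-0.25,0.18,0.185,0],[0,0,0,-0.25,0.18,0.185,0]]]'
python3 -m jog '[[[0,0,0,-0.24,0.167,0.2,0],[0,0,0,-0.24,0.167,0.2,0],[0,0,0,-0.24,0.167,0.2,0]]]'
python3 plan.py '[[6,40,0,1],[2,40,0,4],[-1.4,40,0,4]]'
python3 - <<'E'
from h import *
for n in("scene","wrist"):
    p=robot.read_camera(n);im=p["img"][:,:,::-1]
    if n=="scene": a=cv2.resize(im[100:250,180:360],(480,400),interpolation=cv2.INTER_CUBIC)
    else: b=cv2.resize(im[150:],(480,220))
    for l,z in(("board",0),("board_end",.015),("board_near",.015)):
        for r in robot.pinpoint(p,l)[:2]: print(n,l,round(r["confidence"],2),np.round(atz(p,r["point"],z),4))
cv2.imwrite("pics/m3.png",np.vstack([a,b[:200]]))
E
```

```text
t: 12.03
tool_pos: [0.6041, 0.094, 0.0115]
orientation: [0.023, 2.443, -0.006]
force: [-1.3, 0.4, -0.6]
opening: 0.0003
t: 12.28
tool_pos: [0.6136, 0.0988, 0.0115]
orientation: [0.022, 2.443, -0.006]
force: [-2.4, 1.2, 0.0]
opening: 0.0005
12.28 [0.6136 0.0988 0.0115] [ 0.022  2.443 -0.006] F [-2.4  1.2  0. ] T [0.24 0.66 0.18] q [ 0.14 -0.05  2.28 -0.42  0.24 -1.04] 0.0004892041113794922
turn [-0.3 40.  -1. ] shift cm now [ 47.57 -10.98 -38.47] shift cm after [61.36 -9.88  1.15]
6 40 [0.6163 0.1003 0.0112] per row (of 1): turn [0.3  0.02 0.24] shift [-0.186  0.152  0.203]
2 40 [0.6294 0.1058 0.0112] per row (of 4): turn [0. 0. 0.] shift [-0.247  0.144  0.208]
-1.4 40 [0.6407 0.1097 0.0112] per row (of 4): turn [0. 0. 0.] shift [-0.216  0.105  0.181]
scene board 0.84 [ 0.6995 -0.0715  0.    ]
scene board_end 0.96 [0.689  0.1747 0.015 ]
scene board_near 0.79 [0.6108 0.0984 0.015 ]
wrist board 0.75 [ 0.7022 -0.0671  0.    ]
wrist board_near 0.98 [0.6195 0.12   0.015 ]
```

View pics/m3.png

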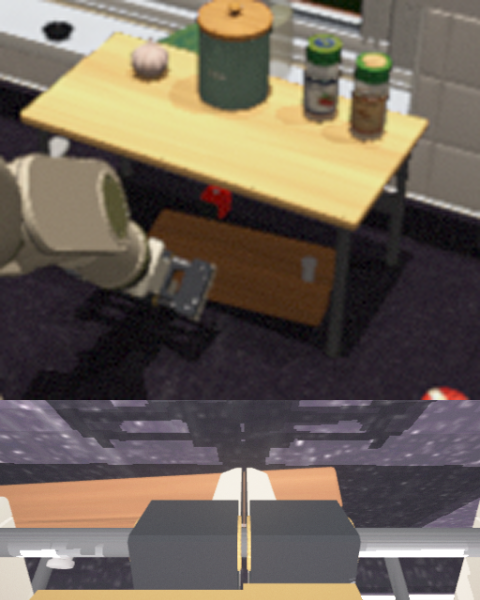

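```bash
python3 -m jog '[[[0,0,0,-0.24,0.15,0.2,0],[0,0,0,-0.24,0.14,0.2,0],[0,0,0,-0.24,0.14,0.2,0]]]'
python3 -m jog '[[[0,0,0,-0.24,0.14,0.2,0],[0,0,0,-0.22,0.12,0.185,0]]]'
python3 plan.py '[[2,40,0,1],[-1.4,40,0,4]]'
```

```text
t: 12.93
tool_pos: [0.6227, 0.1028, 0.0114]
orientation: [0.022, 2.443, -0.007]
force: [-1.9, 0.3, -0.2]
opening: 0.0003
t: 13.1
tool_pos: [0.6289, 0.1055, 0.0114]
orientation: [0.022, 2.443, -0.006]
force: [-2.4, -0.4, 0.8]
opening: 0.0009
13.1 [0.6289 0.1055 0.0114] [ 0.022  2.443 -0.006] F [-2.4 -0.4  0.8] T [0.11 0.61 0.09] q [ 0.15 -0.01  2.23 -0.45  0.25 -1.01] 0.0008945296486651254
turn [-0.3 40.  -1. ] shift cm now [ 48.75 -11.66 -39.45] shift cm after [ 62.89 -10.55   1.14]
2 40 [0.6294 0.1058 0.0112] per row (of 1): turn [0.3  0.01 0.25] shift [-0.015  0.027  0.048]
-1.4 40 [0.6407 0.1097 0.0112] per row (of 4): turn [0. 0. 0.] shift [-0.216  0.105  0.181]
```

```bash
python3 -m jog '[[[0,0,0,-0.22,0.11,0.185,0],[0,0,0,-0.22,0.1,0.185,0]]]'
python3 -m jog '[[[0,0,0,0.5,0,-0.42,0],[0,0,0,0,0.7,0,0],[0,0,0,0,0.7,0,0],[0,0,0,-0.35,0,0.3,0],[0,0,0,0,0,0,0]]]'
python3 plan.py '[[-1.4,40,0,1]]'
```

```text
t: 13.27
tool_pos: [0.6346, 0.1076, 0.0114]
orientation: [0.022, 2.443, -0.006]
force: [-2.6, 2.1, 0.5]
opening: 0.0002
t: 13.68
tool_pos: [0.6335, 0.1216, 0.0122]
orientation: [0.021, 2.442, -0.006]
force: [-0.5, 0.1, 0.6]
opening: 0.0007
13.68 [0.6335 0.1216 0.0122] [ 0.021  2.442 -0.006] F [-0.5  0.1  0.6] T [ 0.04  0.32 -0.01] q [ 0.19  0.02  2.21 -0.52  0.26 -0.9 ] 0.0007071001102532009
turn [-0.3 40.1 -1. ] shift cm now [ 49.08 -13.23 -39.74] shift cm after [ 63.35 -12.16   1.22]
-1.4 40 [0.6407 0.1097 0.0112] per row (of 1): turn [0.34 0.09 0.28] shift [-0.507 -1.174  0.559]
```

```bash
python3 -m jog '[[[0,0,0,-0.115,0,0.096,0],[0,0,0,-0.115,0,0.096,0]]]'; python3 -m jog '[[[0,0,0,-0.115,0,0.096,0]]]'; python3 -m jog '[[[0,0,0,-0.077,0,0.064,0]]]'
```

```text
t: 13.85
tool_pos: [0.6358, 0.1209, 0.0115]
orientation: [0.023, 2.443, -0.007]
force: [-3.3, 1.7, 1.5]
opening: 0.0007
t: 13.93
tool_pos: [0.6371, 0.121, 0.0113]
orientation: [0.023, 2.443, -0.006]
force: [-2.8, 2.3, 1.1]
opening: 0.0003
t: 14.02
tool_pos: [0.6381, 0.121, 0.0112]
orientation: [0.023, 2.443, -0.006]
force: [-2.9, 1.7, 0.8]
opening: 0.0005
```

```bash
python3 -m jog '[[[0,0,0,-0.054,0,0.045,0]]]'; python3 -m jog '[[[0,0,0,-0.054,0,0.045,0]]]';python3 -m jog '[[[0,0,0,0,0,0,0]]]'
```

```text
t: 14.1
tool_pos: [0.6388, 0.1211, 0.0112]
orientation: [0.023, 2.444, -0.006]
force: [-2.0, 1.5, -0.5]
opening: 0.0004
t: 14.18
tool_pos: [0.6395, 0.1211, 0.0112]
orientation: [0.022, 2.444, -0.006]
force: [-1.9, 2.5, -0.2]
opening: 0.0004
t: 14.27
tool_pos: [0.6396, 0.121, 0.0113]
orientation: [0.022, 2.443, -0.007]
force: [-2.3, 1.1, -0.8]
opening: 0.0006
```

Still only sliding friction; continue in small steps.

```bash
python3 -m jog '[[[0,0,0,-0.054,0,0.045,0]]]'; python3 -m jog '[[[0,0,0,-0.054,0,0.045,0]]]';python3 -m jog '[[[0,0,0,-0.04,0,0.032,0]]]'
```

```text
t: 14.35
tool_pos: [0.6401, 0.121, 0.0113]
orientation: [0.022, 2.443, -0.007]
force: [-2.4, 3.1, -0.1]
opening: 0.0003
t: 14.43
tool_pos: [0.6409, 0.1211, 0.0114]
orientation: [0.022, 2.443, -0.006]
force: [-1.2, 1.6, -0.0]
opening: 0.0001
t: 14.52
tool_pos: [0.6415, 0.121, 0.0114]
orientation: [0.022, 2.443, -0.007]
force: [-4.3, 2.0, 0.7]
opening: 0.0004
```

```bash
python3 -m jog '[[[0,0,0,-0.04,0,0.032,0]]]'; python3 -m jog '[[[0,0,0,-0.02,0,0.016,0]]]'
```

```text
t: 14.6
tool_pos: [0.6417, 0.1211, 0.0112]
orientation: [0.022, 2.444, -0.007]
force: [-8.0, 3.1, 2.3]
opening: 0.0003
t: 14.68
tool_pos: [0.6419, 0.1211, 0.0111]
orientation: [0.022, 2.444, -0.007]
force: [-9.2, 1.8, 4.7]
opening: 0.0006
```

```bash
python3 -m jog '[[[0,0,0,-0.01,0,0.008,0],[0,0,0,0,0,0,0],[0,0,0,0,0,0,0]]]';python3 -m jog '[[[0,0,0,0,0,0,0],[0,0,0,0,0,0,0],[0,0,0,0,0,0,0],[0,0,0,0,0,0,0],[0,0,0,0,0,0,0]]]'
python3 - <<'E'
from h import *
for n in("scene","wrist","top"):
    p=robot.read_camera(n);im=p["img"][:,:,::-1]
    if n=="scene": cv2.imwrite("pics/s4.png",cv2.resize(im[130:230,200:340],(800,571),interpolation=cv2.INTER_CUBIC))
    for l,z in(("board",0),("board_end",.015),("board_near",.015)):
        for r in robot.pinpoint(p,l)[:1]: print(n,l,round(r["confidence"],2),np.round(atz(p,r["point"],z),4))
st()
E
```

```text
t: 14.93
tool_pos: [0.6419, 0.1211, 0.0112]
orientation: [0.022, 2.444, -0.007]
force: [-9.1, 1.5, 4.2]
opening: 0.0007
t: 15.35
tool_pos: [0.6419, 0.1211, 0.0112]
orientation: [0.022, 2.444, -0.007]
force: [-9.3, 1.4, 4.8]
opening: 0.0006
scene board 0.82 [ 0.7008 -0.0693  0.    ]
scene board_end 0.71 [0.7043 0.1671 0.015 ]
scene board_near 0.83 [0.6414 0.121  0.015 ]
wrist board 0.62 [ 0.7048 -0.0628  0.    ]
top board 0.64 [ 0.7008 -0.079   0.    ]
top board_end 0.7 [0.7131 0.1713 0.015 ]
top board_near 0.71 [0.6553 0.1294 0.015 ]
15.95 [0.6419 0.1211 0.0111] [ 0.022  2.444 -0.007] F [-9.1  2.2  4.9] T [0.29 0.99 0.22] q [ 0.18  0.04  2.19 -0.51  0.26 -0.92] 0.0004776498848755426
```

View pics/s4.png

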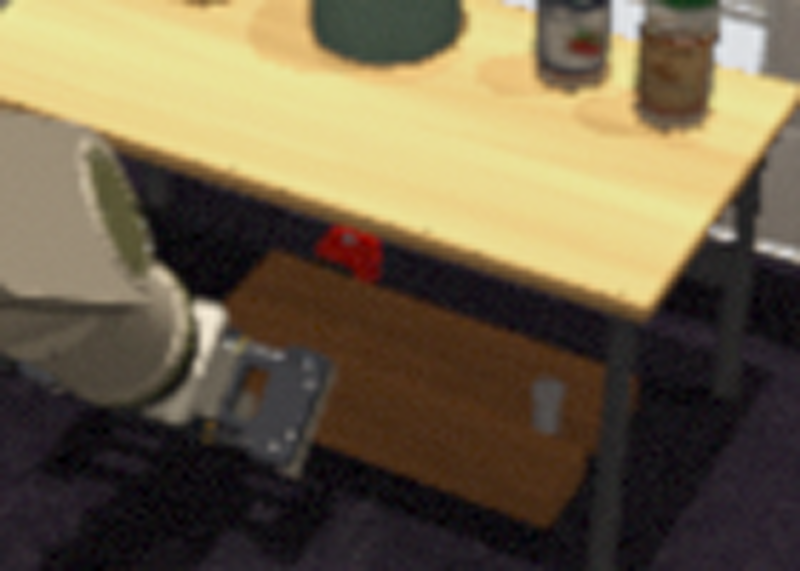

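```bash
python3 - <<'E'
from h import *
p=robot.read_camera("scene")
f=lambda u,v:[200+(u+.5)*140/800-.5,130+(v+.5)*100/571-.5]
BL,BR,NR=[atz(p,f(*c),.03) for c in((272,252),(637,378),(548,527))]
FL,FR=[atz(p,f(*c),.236) for c in((0,97),(645,305))]
for n,a,b in(("back edge",BR,BL),("right end",NR,BR)):
    d=b-a;print(n,np.round(a,4),np.round(b,4),np.round(np.linalg.norm(d),4),np.rad2deg(np.arctan2(-d[0],d[1])) if n[0]=="b" else np.rad2deg(np.arctan2(d[1],d[0])))
g=FL-FR;print("shelf front",np.rad2deg(np.arctan2(-g[0],g[1])))
# edge line of board and pin in mask-free view: pin top
print("pin top z.05",np.round(atz(p,f(548,380),.05),4))
E
```

```text
back edge [ 0.7612 -0.105   0.03  ] [0.7724 0.1631 0.03  ] 0.2683 -2.3919140566439605
right end [ 0.6077 -0.1084  0.03  ] [ 0.7612 -0.105   0.03  ] 0.1535 1.2833651000177335
shelf front -1.476327062385312
pin top z.05 [ 0.7113 -0.0632  0.05  ]
```

```bash
python3 -m jog '[[[0,0,0,0.3,0,-0.26,0],[0,0,0,0.9,0,-0.75,0],[0,0,0,0,-2,0,0],[0,0,0,0,-3,0,0],[0,0,0,0,-3,0,0]]]'; python3 -m jog '[[[0,0,0,0,-3,0,0],[0,0,0,0,-1,0,0],[0,0,0,0,0,0,0],[0,0,0,0,0,0,0]]]'; python3 go.py .633 .001 .0112 -1.4 40
```

```text
t: 16.42
tool_pos: [0.6257, 0.0588, 0.0116]
orientation: [0.02, 2.444, -0.006]
force: [-0.7, 0.5, 0.9]
opening: 0.0008
t: 16.75
tool_pos: [0.625, 0.029, 0.0109]
orientation: [0.025, 2.447, -0.006]
force: [-0.5, 1.1, 0.7]
opening: 0.0003
16.75 [0.625  0.029  0.0109] [ 0.025  2.447 -0.006] F [-0.5  1.1  0.7] T [ 0.04  0.29 -0.02] q [-0.05 -0.05  2.28  0.09  0.22 -1.68] 0.0003069214907062755
turn [ 0.3 -0.2  0.1] shift cm now [-0.68 -2.78  0.52] shift cm after [-0.68 -2.78  0.54]
```

```bash
python3 -m jog '[[[0,0,0,0,-0.7,0,0],[0,0,0,0,-0.7,0,0],[0,0,0,0,-0.6,0,0],[0,0,0,-0.2,0,0.17,0],[0,0,0,-0.2,0,0.17,0]]]'; python3 -m jog '[[[0,0,0,-0.077,0,0.064,0],[0,0,0,-0.077,0,0.064,0]]]';python3 -m jog '[[[0,0,0,-0.077,0,0.064,0]]]';python3 -m jog '[[[0,0,0,-0.077,0,0.064,0]]]'
```

```text
t: 17.17
tool_pos: [0.6298, 0.0103, 0.0104]
orientation: [0.022, 2.447, -0.006]
force: [-0.0, 0.2, 1.0]
opening: 0.0008
t: 17.33
tool_pos: [0.6319, 0.0104, 0.0104]
orientation: [0.021, 2.447, -0.005]
force: [0.1, -1.1, 0.3]
opening: 0.0005
t: 17.42
tool_pos: [0.6327, 0.0103, 0.0103]
orientation: [0.021, 2.448, -0.005]
force: [0.4, 0.4, 0.8]
opening: 0.0005
t: 17.5
tool_pos: [0.6336, 0.0102, 0.0102]
orientation: [0.021, 2.448, -0.005]
force: [-0.2, 0.2, -0.7]
opening: 0.0002
```

```bash
for i in 1; do python3 -m jog '[[[0,0,0,-0.077,0,0.064,0]]]';python3 -m jog '[[[0,0,0,-0.062,0,0.05,0]]]';python3 -m jog '[[[0,0,0,-0.054,0,0.045,0]]]'; done | grep -E "tool_pos|force"
```

```text
tool_pos: [0.6346, 0.01, 0.0102]
force: [-0.1, -1.0, -0.5]
tool_pos: [0.6354, 0.0098, 0.0103]
force: [-1.0, 0.2, 0.2]
tool_pos: [0.6358, 0.0098, 0.01]
force: [-4.3, -0.0, 3.2]
```

```bash
for i in 1; do python3 -m jog '[[[0,0,0,-0.054,0,0.045,0]]]';python3 -m jog '[[[0,0,0,-0.054,0,0.045,0]]]'; done | grep -E "tool_pos|force"
```

```text
tool_pos: [0.6364, 0.0098, 0.01]
force: [-4.9, -1.6, 3.9]
tool_pos: [0.6371, 0.0096, 0.01]
force: [-5.7, -2.1, 3.0]
```

```bash
for i in 1; do python3 -m jog '[[[0,0,0,-0.054,0,0.045,0]]]';python3 -m jog '[[[0,0,0,-0.054,0,0.045,0]]]'; python3 -m jog '[[[0,0,0,-0.03,0,0.025,0]]]'; done | grep -E "tool_pos|force"
```

```text
tool_pos: [0.6377, 0.0095, 0.01]
force: [-4.7, -2.8, 3.5]
tool_pos: [0.6384, 0.0094, 0.0099]
force: [-4.9, -1.8, 3.8]
tool_pos: [0.6387, 0.0094, 0.0098]
force: [-9.2, -2.8, 5.0]
```

```bash
python3 -m jog '[[[0,0,0,0.3,0,-0.26,0],[0,0,0,0.9,0,-0.75,0],[0,0,0,0,1.5,0,0],[0,0,0,0,1.5,0,0],[0,0,0,0,1.5,0,0]]]'; python3 -m jog '[[[0,0,0,0,1.5,0,0],[0,0,0,0,1.5,0,0],[0,0,0,0,1.5,0,0],[0,0,0,0,1.5,0,0],[0,0,0,0,0,0,0]]]'; python3 go.py .637 .123 .0112 -1.4 40
```

```text
t: 18.58
tool_pos: [0.6243, 0.055, 0.0107]
orientation: [0.023, 2.447, -0.006]
force: [-1.2, -0.3, 0.2]
opening: 0.0004
t: 19.0
tool_pos: [0.6256, 0.1171, 0.0112]
orientation: [0.02, 2.446, -0.004]
force: [0.3, 0.4, -0.6]
opening: 0.0004
19.0 [0.6256 0.1171 0.0112] [ 0.02   2.446 -0.004] F [ 0.3  0.4 -0.6] T [ 0.07  0.33 -0.  ] q [ 0.18 -0.01  2.23 -0.49  0.26 -0.95] 0.00036312544499448435
turn [ 0.4 -0.2  0.3] shift cm now [-0.87  0.61  0.72] shift cm after [-0.86  0.62  0.72]
```

```bash
(python3 -m jog '[[[0,0,0,-0.4,0.3,0.34,0],[0,0,0,-0.3,0.3,0.25,0],[0,0,0,-0.12,0,0.1,0],[0,0,0,-0.08,0,0.065,0]]]';python3 -m jog '[[[0,0,0,-0.08,0,0.065,0]]]'; python3 -m jog '[[[0,0,0,-0.08,0,0.065,0]]]') | grep -E "tool_pos|force"
```

```text
tool_pos: [0.6378, 0.1202, 0.0107]
force: [-0.5, 0.7, -0.1]
tool_pos: [0.6384, 0.12, 0.0104]
force: [0.7, 0.1, 0.4]
tool_pos: [0.6393, 0.1201, 0.0104]
force: [-0.3, -0.7, 0.3]
```

```bash
(python3 -m jog '[[[0,0,0,-0.06,0,0.05,0]]]';python3 -m jog '[[[0,0,0,-0.06,0,0.05,0]]]';python3 -m jog '[[[0,0,0,-0.03,0,0.025,0]]]') | grep -E "tool_pos|force"
```

```text
tool_pos: [0.6401, 0.1202, 0.0105]
force: [0.1, 0.3, -0.1]
tool_pos: [0.6409, 0.1203, 0.0105]
force: [-0.4, 0.5, -0.1]
tool_pos: [0.6413, 0.1204, 0.0106]
force: [0.8, -0.7, -0.3]
```

```bash
(python3 -m jog '[[[0,0,0,-0.03,0,0.025,0]]]';python3 -m jog '[[[0,0,0,-0.03,0,0.025,0]]]';python3 -m jog '[[[0,0,0,-0.02,0,0.017,0]]]') | grep -E "tool_pos|force"
```

```text
tool_pos: [0.6416, 0.1205, 0.0105]
force: [-1.1, 0.5, 0.9]
tool_pos: [0.6418, 0.1205, 0.0104]
force: [-3.3, -1.0, 2.4]
tool_pos: [0.642, 0.1205, 0.0103]
force: [-5.1, -0.5, 3.7]
```

```bash
(python3 -m jog '[[[0,0,0,-0.04,0,0.033,0]]]';python3 -m jog '[[[0,0,0,-0.02,0,0.017,0],[0,0,0,0,0,0,0]]]') | grep -E "tool_pos|force"
```

```text
tool_pos: [0.6422, 0.1205, 0.0102]
force: [-11.2, -1.0, 8.7]
tool_pos: [0.6423, 0.1205, 0.01]
force: [-10.6, -0.4, 7.6]
```

```bash
(python3 -m jog '[[[0,0,0,0,0,0,0],[0,0,0,0,0,0,0],[0,0,0,0,0,0,0],[0,0,0,0,0,0,0],[0,0,0,0,0,0,0]]]';python3 -m jog '[[[0,0,0,0,0,0,0],[0,0,0,0,0,0,0],[0,0,0,0,0,0,0],[0,0,0,0.2,0,-0.17,0],[0,0,0,0.4,0,-0.34,0]]]'; python3 -m jog '[[[0,0,0,1,0,-0.9,0],[0,0,0,2,0,-1.8,0],[0,0,0,2,0,-2.2,0],[0,0,0,1,0,-2,0],[0,0,0,0,0,0,0]]]') | grep -E "tool_pos|force"
cp fit.py fit2.py
python3 - <<'E'
from h import *
for n in("scene","top","wrist"):
    p=robot.read_camera(n);im=p["img"][:,:,::-1]
    if n=="scene": cv2.imwrite("pics/s5.png",cv2.resize(im[130:230,200:340],(800,571),interpolation=cv2.INTER_CUBIC))
    if n=="wrist": cv2.imwrite("pics/w5.png",im)
    for l,z in(("board",0),("board_end",.015),("board_near",.015),("salt_shaker_mid",.045),("mug_mid",.048),("honey_jar_mid",.043)):
        for r in robot.pinpoint(p,l)[:1]: print(n,l,round(r["confidence"],2),np.round(atz(p,r["point"],z),4))
st()
E
```

```text
tool_pos: [0.6422, 0.1205, 0.01]
force: [-10.5, -0.9, 7.1]
tool_pos: [0.6356, 0.1209, 0.0111]
force: [0.3, -0.3, -0.6]
tool_pos: [0.5418, 0.1223, 0.0249]
force: [0.0, -0.1, 0.3]
scene board 0.85 [ 0.704  -0.0743  0.    ]
scene board_end 0.66 [0.7121 0.1636 0.015 ]
scene board_near 0.73 [0.6302 0.1098 0.015 ]
scene mug_mid 0.64 [ 0.3809 -0.2402  0.048 ]
scene honey_jar_mid 0.71 [ 0.5135 -0.3208  0.043 ]
top board 0.95 [ 0.7103 -0.0684  0.    ]
top board_end 0.75 [0.7015 0.172  0.015 ]
top board_near 0.87 [0.652  0.1298 0.015 ]
top salt_shaker_mid 0.59 [0.4599 0.3572 0.045 ]
top mug_mid 0.62 [ 0.3834 -0.2427  0.048 ]
top honey_jar_mid 0.75 [ 0.5064 -0.3217  0.043 ]
wrist board 0.56 [ 0.6949 -0.0595  0.    ]
22.55 [0.545  0.1223 0.0254] [ 0.022  2.447 -0.006] F [ 0.4 -0.2  0.2] T [0.07 0.32 0.07] q [ 0.24 -0.28  2.44 -0.49  0.35 -0.91] 0.00018270393733158338
```

View pics/s5.png

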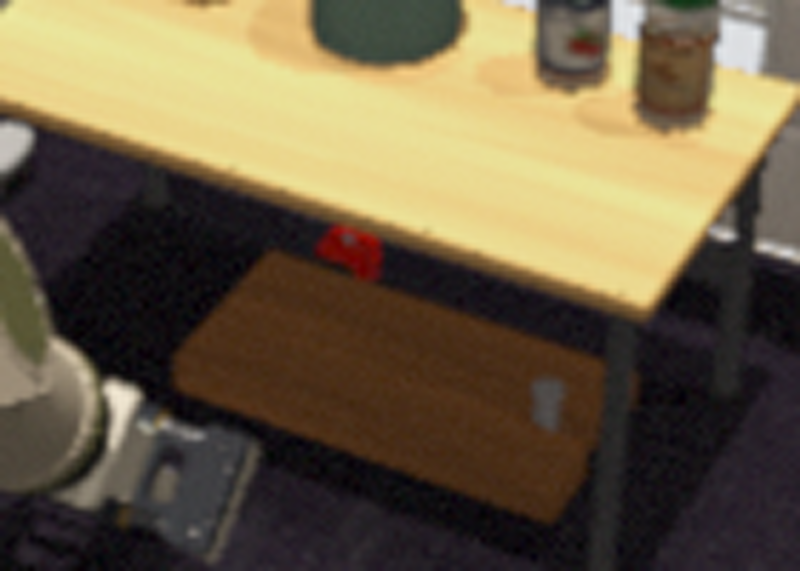

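View pics/w5.png

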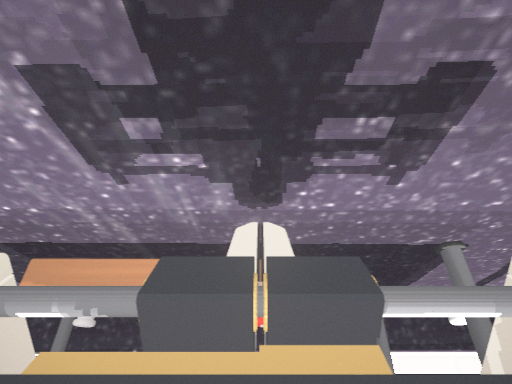

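```bash
python3 -c "
from plant import robot
print(robot.close_job())"
```

```text
the job is handed in; nothing more can be done
None
```

The board is stowed under the shelf, seated on the pin with its back edge on the rubber stop. I handed the job in at about 22.6 s, with the arm clear of everything and reading about 0 N.

- **Seating on the pin:** I pushed the free end along the board. It slid at about 2–3 N, then the force rose sharply to about 18 N horizontally as the slot bottom bore on the pin.
- **Swing and first press:** I pushed the near side round the pin, with the tool tilted to 40° to reach under the shelf. I pressed the board on the stop at about 9 N.
- **Correction:** A light touch nearer the pin and the camera picture both showed the board turned about 1–1.5° too far, because of the play in the slot. I eased it back square at about 5 N until the force stepped up, at the x expected for a flush board.
- **Final press:** I pressed again opposite the stop at about 10.5 N for about 0.7 s, then backed off.

**Last checks:**
- The scene picture shows the board flat, the pin in its slot and the back edge at the red stop.
- I judged full seating from board corners measured before the correction, which agreed with a seated board to about 4 mm along its length. The afterwards picture showed no visible shift.
- The arm's path kept clear of the shelf, and it never touched the salt shaker, mug or honey jar.
- The network readings for those three scattered: up to 10 mm for the jar and 13 mm for the mug in the scene view, and up to about 6 mm in the top view. I take that as noise. In the last pictures, the salt shaker was found only in the top view.

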